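Unlatch and open the rock specimen case

ROBOT

A 6-joint arm with a two-finger parallel gripper is mounted at the origin on a cart in front of the work surface, level with it; the furniture and walls round the work are solid. World frame = base frame: x ahead of the robot, y to its left, z up, the work surface at z = 0. Lengths are in m, angles in degrees, forces in N, time in s.
With the tool pointing down it reaches from about 0.375 to 0.825 m from the base axis. Payload 5.5 kg.
Tool frame: the origin (TCP) lies at the very end of the fingers, on their centre line; the grasp point (between the pads) lies 19 mm behind it; z points along the fingers, y is the line along which they close (so a half turn about z gives the same grasp; the last joint's range is limited). The gripper opens to 85 mm and grips with 20 to 120 N. Pads are 22 mm wide; open, the fingers measure 114 mm over their backs; the gripper's body (76 mm by 85 mm) begins 54 mm behind the grasp point. The pads swing forward as they close: fully open they stand 13 mm farther back than shut.
Start: joints at [72.479, 17.962, -2.699, 69.339, 0, 90], TCP at [0.181, 0.572, 0.231] pointing down, gripper open.
Joint ranges: [-152.73, 152.73], [-39.44, 99.34], [-58.76, 71.6], [-118.89, 123.64], [-81.53, 83.1], [-180, 180]. Speed limits (degrees/s): [136.94, 136.94, 172.46, 180, 180, 180].

INTERFACE

Orientations are given as [roll, pitch, yaw] about the fixed x, y, z axes, in that order (R = Rz(yaw) Ry(pitch) Rx(roll)).
In Python, from workcell import monitor, cams, job_done gives the robot as it stands.
- The arm moves only by the tool move_arm, never from a script. Its arguments are lists of equal length, an entry for each row: "slide": the shift along the world's x, y, z scaled (see below), a list of three; "roll": the turn about the world's z scaled (see below). In form: {"slide": [[x, y, z], ...], "roll": [roll, ...]}. A call has 1 to 12 rows; each row shifts and turns the commanded pose from where the row before left it; what a row does not reach is not made up. The controller multiplies each number of a shift by 0.15 m and each number of a turn by 2 rad. A row lasts 1/8 s, in which the tool goes at most 62.5 mm and 10.7 degrees, less where a joint would pass 70% of its speed; a pose out of reach is approached as far as the arm can. A call with a number of a shift or a turn outside -1 to 1 is refused whole. A call with a gripper value outside its range is refused whole. "grip" is the opening, from 0 (shut) to 1 (fully open), set as the call begins (left out, the last holds). The fingers move at their own pace and stop on an object; "squeeze" is the grip in N (left out, the last holds). Time passes only in rows, so rows that do not move let the fingers close. It gives the time, the measured TCP pose, the force, the opening and the grip force at its end, in the units of the state.
- monitor.get_state(): the state, without advancing time (a new reading comes with each control period).
- cams.camera(name): name is "scene" or "top" or "wrist"; returns the picture (400x640x3 uint8, red, green, blue); there is no depth.
- cams.camera_params(name): a dict with "fx", "fy", "cx", "cy" (pixels), "rvec" (rotation vector, rad) and "tvec" (3), from world to camera coordinates, as OpenCV has them; the wrist camera has in their place "T_tool_cam" (4x4, takes a point from camera to tool coordinates, whose origin is the TCP and whose axes are the flange's). Camera axes: x right, y down, z forward; pixel columns grow to the right and rows downward; lengths in m; the calibration is good to about 2 mm. A picture is of the moment at which its call begins: read the wrist's pose just before it. camera_params takes no time and is no camera call.
- job_done(): hands the job in; it is judged then, once.
The state is a dict: "t": time; "qpos": joint angles; "dq": joint speeds; "effort": joint torques, N m; "tcp_pos": TCP position; "ee_rot": TCP orientation; "force": force on the tool from outside, world axes, zero at the start; "torque": the same for the moment, N m; "gripper_width": finger opening in m; "gripper_force": force on a finger pad.
Only numpy, scipy, OpenCV 4.12 (cv2) and the standard library are available. Lean on these libraries where they do the work, as an engineer would, in place of code of your own. Each camera call takes 0.05 s, during which the arm holds its last target. There are 200 camera calls.

TASK

Flip the toggle latch on the front of the metal specimen case open, all the way, before raising the lid. Then lift the lid until it stands about upright and leave it standing open by itself, without disturbing the tape roll, the sample pot or the brush beside the case.

Things in the scene. Friction and masses are not known exactly. Their poses are not given: they have to be found in the camera images.
- case: Grey painted metal specimen case with black corners, fixed to the bench, 130 mm deep (x), 230 wide (y), 95 tall when shut: body 55, lid 40. Origin: centre of its underside. Its front, with latch and handle, is the face at x = -65 mm; y points left seen from the front, z up.
- latch (a joint): Angle (rad) of the over-centre latch lever on the lid's front, left of the middle. 0: shut, standing straight up. It opens by swinging its tip outward (case -x) and down, stop at 2.1. A spring pulls it shut below about 0.5 and snaps it open to the stop above that; it takes about 3 N at the tip. Shut, its wire bail under a keeper on the case body holds the lid down; opening swings the bail clear.
- latch_tip (a point): Middle of the lever's upper end: a grey plastic grip 44 mm wide (y), 9 thick (x), 32 long, ending here. Shut: at case x = -75, y = +55, z = 144 mm, 49 mm above the lid top, the space behind it free. The lever's pivot line runs along case y, 77 mm from this point (shut: at x = -75, z = 67 mm). The lever goes up with the lid.
- case_lid (a joint): Angle (rad) of the lid: 0 shut, 1.57 upright, stop at 1.65. It turns about the far (+x) rim of the case body and is stiff: it stays where it is left; raising it takes about 6 N at the handle. It cannot be raised while latched.
- lid_handle (a point): Middle of the handle's bar: a round steel bar 10 mm thick, 100 mm long along case y, on the front of the lid right of the middle, its centre line 45 mm before the face (40 mm free behind it). Shut it lies at case x = -110, y = -55, z = 75 mm. Fixed to the lid.
- lid_hinge (a point): Middle of the lid's hinge line, which runs along case y, at case x = +65, y = 0, z = 55 mm. The handle's bar runs on an arc of 176 mm about this line.
- tape_roll: Loose roll of tan tape lying flat, 104 mm across, 25 mm tall, left of the case; origin under its centre. To be left alone.
- sample_pot: Loose white lidded pot, 67 mm across, 54 mm tall, right of the case; origin under its centre. To be left alone.
- brush: Loose wooden scrub brush, 34x105x24 mm, behind the case; origin under its centre. To be left alone.

How it is judged (in metres and radians):
On the way, in this order (a step that is already met when the one before it is completed fails the run):
1. the latch lever is flipped fully open (past 1.9 rad) while the lid is still down (value of joint latch above 1.9 rad and value of joint case_lid below 0.1 rad), for 0.2 s.
2. the lid is raised to about upright (value of joint case_lid above 1.2 rad), for 0.2 s.
At the end, for the whole second after the job is handed in: The lid stands at rest by itself about upright (at least 1.2 rad from shut, its stop is at 1.65) with the latch lever fully open (past 1.9 rad) (value of joint case_lid above 1.2 rad and value of joint latch above 1.9 rad and velocity of joint case_lid between -0.05 and 0.05 rad/s); the robot touches nothing.
It fails at once if the tape roll, the sample pot or the brush is moved more than 30 mm (distance of any of tape_roll, sample_pot, brush from where it was at the start of the episode above 0.03 m).
It also fails if it takes over 48 s, if anything falls off the work surface, if the arm or the gripper's body presses on something with over 40 N, if the wrist force passes 120 N, or if a joint passes its speed limit or range.

## Working session

There is one attempt and no reset: what is moved stays moved. The work goes in short steps, Python scripts to look and compute and a tool call to move; the robot and the scene stay as the last step left them, time stands still between calls to the robot, and variables do not carry over. Pictures are saved under pics/ and viewed, at most 10 in all, crops included, and the job is handed in when it is done.

Besides the shell and the picture viewer there is one more tool, called after "Request:" by a JSON object that holds its "api" and its "payload". move_arm: Moves the arm, as the interface text tells. Its arguments: {"type":"object","properties":{"slide":{"type":"array","items":{"type":"array","items":{"type":"number","minimum":-1,"maximum":1}}},"roll":{"type":"array","items":{"type":"number","minimum":-1,"maximum":1}},"grip":{"type":"number"},"squeeze":{"type":"number"}},"required":["slide","roll"]}

```bash
mkdir -p pics
python3 - <<'E'
from workcell import monitor,cams
import cv2,numpy as np
s=monitor.get_state();print({k:np.round(v,3).tolist() for k,v in s.items()})
for n in("scene","top"):
    im=cams.camera(n);cv2.imwrite(f"pics/{n}0.png",im[...,::-1]);p=cams.camera_params(n);print(n,{k:np.round(v,4).tolist() for k,v in p.items()})
E
```

```text
{'t': 0.0, 'qpos': [72.479, 18.003, -2.757, 69.337, 0.0, 90.0], 'dq': [-0.042, 0.058, -0.004, 0.0, 0.049, 0.085], 'effort': [-0.0, -53.959, 33.975, 0.019, -0.0, 0.0], 'tcp_pos': [0.18, 0.572, 0.23], 'ee_rot': [-179.902, -0.0, 162.479], 'force': [0.038, -1.278, 0.128], 'torque': [-0.034, -0.027, 0.046], 'gripper_force': 0.0, 'gripper_width': 0.086}
scene {'fx': 491.3469, 'fy': 491.3469, 'cx': 315.0384, 'cy': 190.8169, 'rvec': [2.3111, -0.7726, 0.3154], 'tvec': [-0.4485, 0.4217, 0.9857]}
top {'fx': 380.8799, 'fy': 380.8799, 'cx': 314.147, 'cy': 198.2738, 'rvec': [2.1033, -2.1319, 0.1305], 'tvec': [0.1088, 0.6447, 0.858]}
```

View pics/scene0.png

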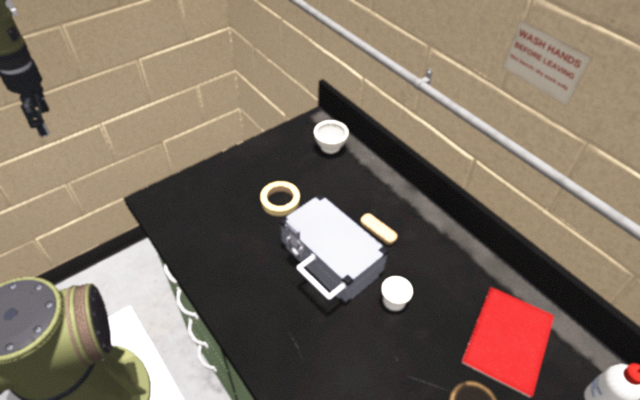

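View pics/top0.png

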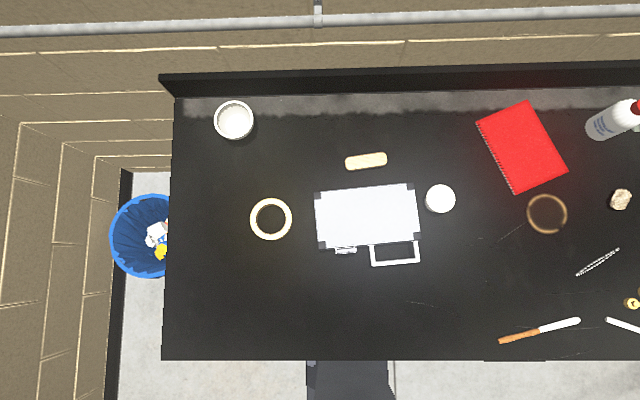

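Scene view: shut case at about (330,245), with the latch at (295,245) and the handle bar at (320,285). Top view: lid from (314,190) to (420,245), handle bar at y≈264 from x=370 to 420, latch at (345,250), tape (271,219), pot (440,198) and brush (366,161).

```bash
cat > h.py <<'E'
import cv2,numpy as np
from workcell import cams
def cam(n):
    p=cams.camera_params(n);K=np.array([[p['fx'],0,p['cx']],[0,p['fy'],p['cy']],[0,0,1.]])
    return K,np.array(p['rvec'],float),np.array(p['tvec'],float)
def ray(n,uv,z):
    K,r,t=cam(n);R=cv2.Rodrigues(r)[0];c=-R.T@t
    d=(R.T@np.linalg.inv(K)@np.c_[np.reshape(uv,(-1,2)),np.ones(len(np.reshape(uv,(-1,2))))].T).T
    return c+d*((z-c[2])/d[:,2])[:,None]
def proj(n,P):
    K,r,t=cam(n);return cv2.projectPoints(np.float64(P).reshape(-1,1,3),r,t,K,None)[0][:,0]
E
python3 - <<'E'
from h import *
im=cv2.imread('pics/top0.png');hsv=cv2.cvtColor(im,cv2.COLOR_BGR2HSV)
m=((hsv[...,2]>150)&(hsv[...,1]<60)).astype(np.uint8);m[:, :300]=0;m[:,424:]=0;m[:175]=0;m[280:]=0
lid=cv2.morphologyEx(m,cv2.MORPH_OPEN,np.ones((15,15)));
c=max(cv2.findContours(lid,0,2)[0],key=cv2.contourArea)
rr=cv2.minAreaRect(c);box=cv2.boxPoints(rr);print(box.round(1).tolist())
W=ray('top',box,.095)[:,:2];print(W.round(4).tolist(), 'mean',W.mean(0))
print([np.linalg.norm(W[i]-W[i-1]).round(4) for i in range(4)])
e=[W[i]-W[i-1] for i in range(4)];e=max(e,key=np.linalg.norm);e=e*np.sign(e[1]);yaw=np.arctan2(-e[0],e[1]);print('yaw',np.degrees(yaw))
# handle bar
hm=m.copy();hm[:258]=0;ys,xs=np.nonzero(hm)
Wh=ray('top',np.c_[xs,ys],.08)[:,:2]
c_,s_=np.cos(yaw),np.sin(yaw);R=np.array([[c_,-s_],[s_,c_]]);
C=W.mean(0);L=(Wh-C)@R;k=L[:,0]<np.percentile(L[:,0],60);print('handle local',np.percentile(L,[1,50,99],axis=0).round(4).tolist(), 'bar ctr',Wh[k].mean(0))
P=[[-65,115,95],[-65,-115,95],[65,115,95],[65,-115,95],[-110,-105,75],[-110,-5,75],[-75,33,144],[-75,77,144]]
P=np.array(P)/1e3;Pw=np.c_[P[:,:2]@R.T+C,P[:,2]]
for n in('top','scene'):
    im=cv2.imread(f'pics/{n}0.png')
    for u in proj(n,Pw): cv2.circle(im,tuple(int(round(a*8)) for a in u),8,(0,0,255),-1,shift=3)
    cr=im[170:290,270:460] if n=='top' else im[170:310,240:430]
    cv2.imwrite(f'pics/ov_{n}.png',cv2.resize(cr,None,fx=4,fy=4,interpolation=0))
a=cv2.imread('pics/ov_top.png');b=cv2.imread('pics/ov_scene.png');o=np.vstack([a,b]);cv2.imwrite('pics/ov.png',cv2.resize(o,None,fx=.57,fy=.57))
E
```

```text
[[312.20001220703125, 191.8000030517578], [414.5, 181.39999389648438], [420.3999938964844, 239.1999969482422], [318.1000061035156, 249.60000610351562]]
[[0.6546, 0.1028], [0.6747, -0.131], [0.5433, -0.1371], [0.5228, 0.0908]] mean [ 0.59885355 -0.01865093]
[np.float64(0.1323), np.float64(0.2346), np.float64(0.1315), np.float64(0.2288)]
yaw 4.9083537111455655
handle local [[-0.1148, -0.1071], [-0.109, -0.0492], [-0.0965, 0.0003]] bar ctr [ 0.49255932 -0.08223676]
```

View pics/ov.png

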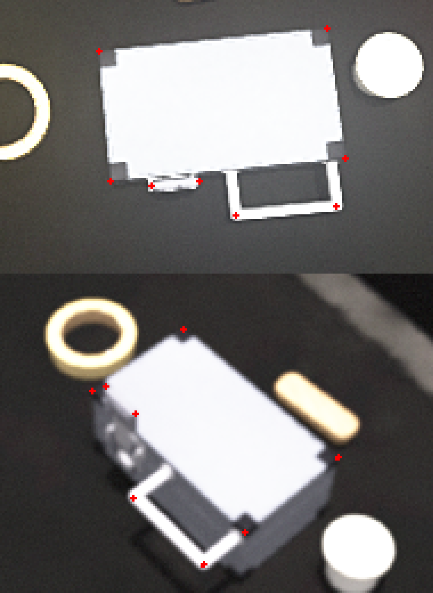

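The overlay fits the lid and handle to a few mm (the lid's yaw reads slightly less than fitted). The lever's tip is not clear in the scene view, so I'll zoom in there.

Run:
```python
from h import *
a=cv2.imread('pics/scene0.png')[215:285,265:345];b=cv2.imread('pics/top0.png')[235:270,310:390]
f=lambda i:cv2.resize(i,None,fx=7,fy=7,interpolation=cv2.INTER_CUBIC)
o=np.vstack([f(a),f(b)]);o=(255*(o/255.)**.6).astype(np.uint8);cv2.imwrite('pics/z.png',cv2.resize(o,None,fx=.8,fy=.8))
# refined corners: fit lines on lid mask sides
im=cv2.imread('pics/top0.png');hsv=cv2.cvtColor(im,cv2.COLOR_BGR2HSV)
m=((hsv[...,2]>150)&(hsv[...,1]<60));
back=[(x,np.nonzero(m[175:215,x])[0][0]+175-.5) for x in range(330,400,3)]
front=[(x,np.nonzero(~m[215:262,x])[0][0]+215-.5) for x in range(325,410,3)]
left=[(np.nonzero(m[y,300:350])[0][0]+299.5,y) for y in range(203,238,3)]
right=[(np.nonzero(~m[y,390:440])[0][0]+389.5,y) for y in range(196,230,3)]
for n,l in(('back',back),('front',front),('left',left),('right',right)):
    W=ray('top',np.array(l,float),.095)[:,:2];vx,vy,x,y=cv2.fitLine(W.astype(np.float32),cv2.DIST_HUBER,0,.01,.01).ravel();print(n,np.degrees(np.arctan2(vy,vx)),x,y)
```

```text
Traceback (most recent call last):
IndexError: index 0 is out of bounds for axis 0 with size 0
```

View pics/z.png

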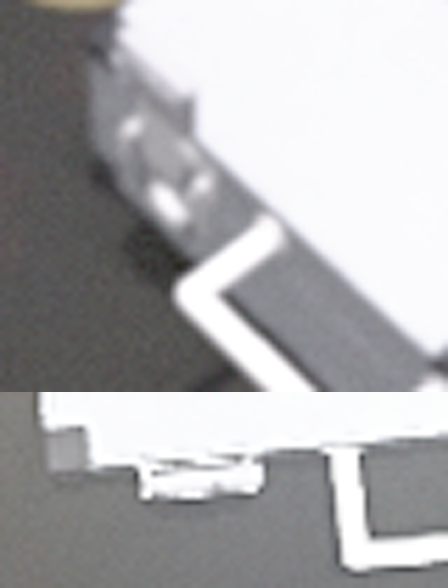

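The zoom shows the grey grip overlapping the lid edge where expected, at about (265+20, 215+10) px, so the shut lever matches. Case centre ≈ (0.599, -0.019), yaw ≈ 4.4°. Moving over the spot behind the lever.

Request:
{"api": "move_arm", "payload": {"slide": [[0.2, -0.3, 0], [0.2, -0.3, 0], [0.2, -0.3, 0], [0.2, -0.3, 0], [0.2, -0.3, 0], [0.2, -0.3, 0], [0.2, -0.3, 0], [0.2, -0.3, 0], [0.2, -0.3, 0], [0.2, -0.3, 0], [0.2, -0.3, 0], [0.2, -0.3, 0]], "roll": [-0.085, -0.085, -0.085, -0.085, -0.085, -0.085, -0.085, 0, 0, 0, 0, 0], "grip": 0}}

```text
t: 1.6
tcp_pos: [0.5412, 0.0305, 0.231]
ee_rot: [-180.0, -0.0, 94.3]
force: [0.3, 0.9, -0.2]
gripper_width: 0.0001
gripper_force: 0.0
```

Request:
{"api": "move_arm", "payload": {"slide": [[0.07, 0, 0], [0, 0, -0.2], [0, 0, -0.2], [0, 0, -0.2], [0, 0, -0.15], [0, 0, 0]], "roll": [0, 0, 0, 0, 0, 0]}}

```text
t: 2.35
tcp_pos: [0.549, 0.0329, 0.1169]
ee_rot: [-179.7, -0.0, 94.4]
force: [0.1, -0.6, 0.8]
gripper_width: 0.0
gripper_force: 0.0
```

Run:
```python
from h import *
a=cams.camera('scene')[...,::-1][150:310,230:430];b=cams.camera('wrist')[...,::-1]
cv2.imwrite('pics/w1.png',np.vstack([cv2.resize(a,(500,400)),cv2.resize(b,(500,200*2))[::2]])[:600])
```

```text
(no output)
```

View pics/w1.png

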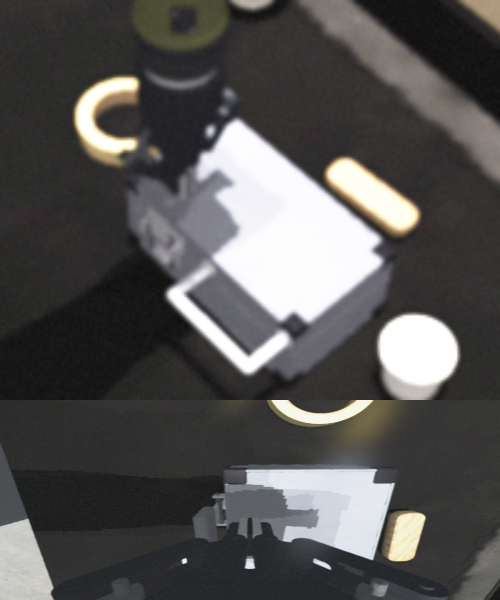

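The fingers stand just behind the lever (lever at (205,522) in the wrist strip, fingertips at (250,540)). Pulling along case -x.

Request:
{"api": "move_arm", "payload": {"slide": [[-0.08, -0.006, 0], [-0.08, -0.006, 0], [-0.08, -0.006, 0], [-0.08, -0.006, 0], [-0.08, -0.006, 0], [-0.08, -0.006, 0], [-0.08, -0.006, 0], [-0.08, -0.006, 0], [-0.08, -0.006, 0], [0, 0, 0]], "roll": [0, 0, 0, 0, 0, 0, 0, 0, 0, 0]}}

```text
t: 3.7
tcp_pos: [0.4421, 0.024, 0.1188]
ee_rot: [-180.0, 0.0, 94.3]
force: [-0.1, -0.4, -0.1]
gripper_width: 0.0002
gripper_force: 0.0
```

Run:
```python
from h import *
a=cams.camera('scene')[...,::-1][190:310,230:380]
cv2.imwrite('pics/w2.png',cv2.resize(a,(600,480)))
```

```text
(no output)
```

View pics/w2.png

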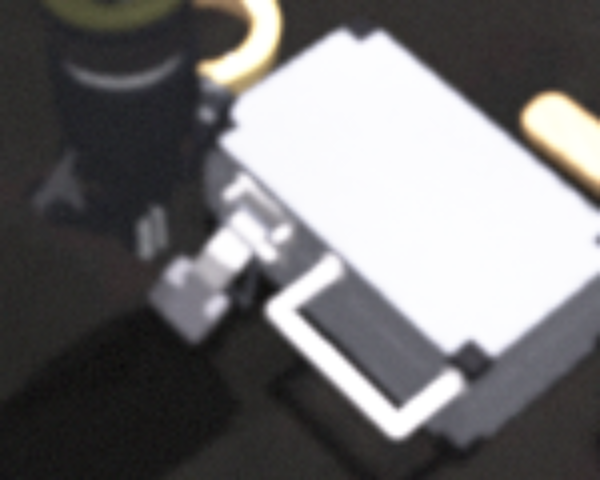

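The lever is flipped out and down (grip at (190,300) in the crop) with the lid shut. Going to the handle bar with the jaws partly open.

Request:
{"api": "move_arm", "payload": {"slide": [[0, 0, 0.13], [0.113, -0.236, 0], [0.113, -0.236, 0], [0.113, -0.236, 0], [0, 0, 0]], "roll": [0, 0, 0, 0, 0], "grip": 0.42, "squeeze": 50}}

```text
t: 4.38
tcp_pos: [0.4958, -0.0842, 0.1384]
ee_rot: [179.9, 0.0, 94.1]
force: [-0.3, 1.0, 0.6]
gripper_width: 0.0358
gripper_force: 0.0
```

Request:
{"api": "move_arm", "payload": {"slide": [[-0.015, 0, -0.15], [0, 0, -0.15], [0, 0, -0.15], [0, 0, -0.1], [0, 0, 0]], "roll": [0, 0, 0, 0, 0]}}

```text
t: 5.0
tcp_pos: [0.4908, -0.0816, 0.0549]
ee_rot: [-179.9, -0.0, 94.3]
force: [-0.1, -0.1, 0.4]
gripper_width: 0.0358
gripper_force: 0.0
```

Request:
{"api": "move_arm", "payload": {"slide": [[0, 0, 0], [0, 0, 0], [0, 0, 0], [0, 0, 0]], "roll": [0, 0, 0, 0], "grip": 0}}

```text
t: 5.5
tcp_pos: [0.4954, -0.0819, 0.0574]
ee_rot: [179.6, -0.0, 94.3]
force: [6.0, 0.6, -4.6]
gripper_width: 0.008
gripper_force: 48.6
```

Request:
{"api": "move_arm", "payload": {"slide": [[0.026, 0.002, 0.145], [0.043, 0.003, 0.14], [0.061, 0.005, 0.133], [0.077, 0.006, 0.125], [0, 0, 0]], "roll": [0, 0, 0, 0, 0]}}

```text
t: 6.12
tcp_pos: [0.5252, -0.0794, 0.1392]
ee_rot: [179.7, -0.0, 94.3]
force: [3.9, 1.5, -1.4]
gripper_width: 0.0079
gripper_force: 49.4
```

Request:
{"api": "move_arm", "payload": {"slide": [[0.092, 0.007, 0.115], [0.105, 0.008, 0.102], [0.117, 0.009, 0.088], [0.127, 0.01, 0.073], [0, 0, 0]], "roll": [0, 0, 0, 0, 0]}}

```text
t: 6.75
tcp_pos: [0.5879, -0.0742, 0.1958]
ee_rot: [-179.9, -0.0, 94.3]
force: [-7.1, 2.6, 16.0]
gripper_width: 0.0081
gripper_force: 51.9
```

Request:
{"api": "move_arm", "payload": {"slide": [[0.135, 0.01, 0.056], [0.141, 0.011, 0.039], [0.145, 0.011, 0.021], [0.13, 0.01, 0.003], [0, 0, 0], [0, 0, 0]], "roll": [0, 0, 0, 0, 0, 0]}}

```text
t: 7.5
tcp_pos: [0.6734, -0.067, 0.214]
ee_rot: [179.7, -0.1, 94.4]
force: [1.8, 5.5, 8.3]
gripper_width: 0.0078
gripper_force: 53.9
```

Run:
```python
from h import *
a=cams.camera('scene')[...,::-1][130:330,230:480]
cv2.imwrite('pics/w3.png',cv2.resize(a,(600,480)))
```

```text
(no output)
```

View pics/w3.png

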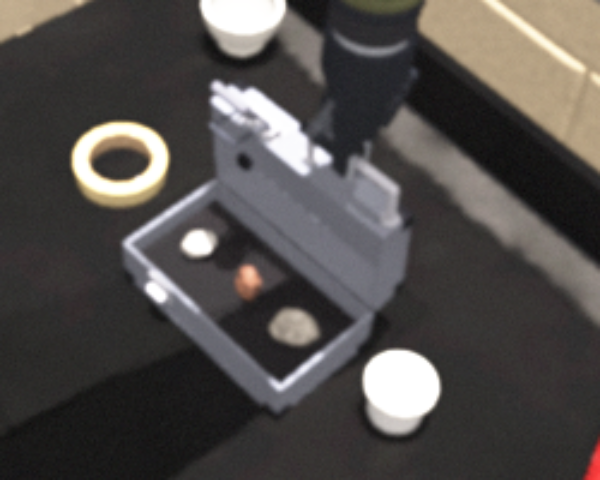

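The lid stands about upright (around (310,170) in the crop) with the tape roll and pot undisturbed. Releasing and retreating up.

Request:
{"api": "move_arm", "payload": {"slide": [[0, 0, 0], [0, 0, 0], [0, 0, 0], [0, 0, 0], [0, 0, 0.15], [0, 0, 0.2], [0, 0, 0.2], [-0.2, 0, 0.1], [-0.2, 0, 0], [-0.2, 0, 0], [-0.2, 0, 0], [0, 0, 0]], "roll": [0, 0, 0, 0, 0, 0, 0, 0, 0, 0, 0, 0], "grip": 0.42}}

```text
t: 9.05
tcp_pos: [0.55, -0.0684, 0.3099]
ee_rot: [180.0, 0.0, 94.3]
force: [-0.4, -0.2, -0.7]
gripper_width: 0.0357
gripper_force: 0.0
```

Run:
```python
from h import *
a=cams.camera('scene')[...,::-1][130:330,230:480];b=cams.camera('top')[...,::-1][130:290,230:480]
cv2.imwrite('pics/w4.png',np.vstack([cv2.resize(a,(400,320)),cv2.resize(b,(400,256))]))
```

```text
(no output)
```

View pics/w4.png

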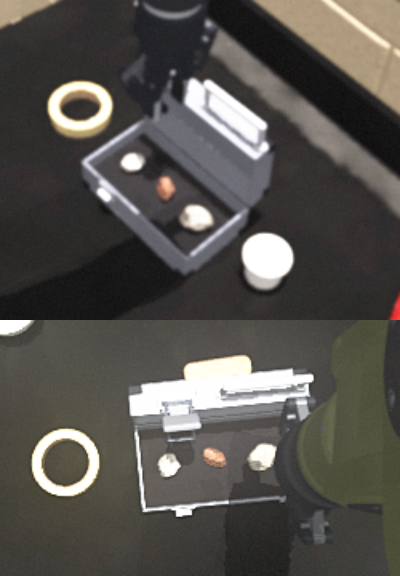

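The lid stands open by itself (handle at (240,115)), the lever is at its stop (182,425 in the lower half), and the gripper is clear. Handing in.

```bash
python3 -c "
from workcell import job_done
print(job_done())"
```

```text
the job is handed in; nothing more can be done
None
```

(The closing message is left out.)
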